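# Index the stool hub to its next spoke hole

### The arm

A 7-joint arm with a two-finger parallel gripper is mounted at the origin on the work surface. World frame = base frame: x ahead of the robot, y to its left, z up, the work surface at z = 0. Lengths are in m, angles in rad, forces in N, time in s.
With the tool pointing down it reaches from about 0.425 to 0.8 m from the base axis. Payload 8.3 kg.
Tool frame: the origin (TCP) lies midway between the tips of the shut fingers; the grasp point (between the pads) lies 19 mm behind it; z points along the fingers, y is the direction in which the jaws open and shut (so a half turn about z gives the same grasp; the last joint's range is limited). The gripper opens to 85 mm and grips with 20 to 120 N. Pads are 22 mm wide; open, the fingers measure 114 mm over their backs; the gripper's body (76 mm by 85 mm) begins 54 mm behind the grasp point. The pads swing forward as they close: fully open they stand 13 mm farther back than shut.
Start: joints at [-1.236, 0.383, 0.016, 1.37, -0.006, 1.388, -0.046], TCP at [0.242, 0.576, 0.231] pointing down, gripper open.
Joint ranges: [-2.95, 2.95], [-0.25, 2.06], [-1.52, 1.56], [0.18, 2.33], [-1.44, 4.58], [0.02, 2.06], [-3.01, 3.01]. Speed limits (rad/s): [2.39, 2.39, 3.01, 3.01, 3.14, 3.14, 3.14].

### API

Orientations are given as a unit quaternion [x, y, z, w].
In Python, from station import status, eyes, job gives the robot as it stands.
- The arm moves only by the tool carry_out, never from a script. Its argument "series" is a list of rows, each a list of 6 numbers: the shift along the tool's x, y, z in mm, then the turn, a rotation vector about the tool's x, y, z in rad. In form: [[tx, ty, tz, rx, ry, rz], ...]. A call has 1 to 12 rows; each row is the pose to reach, as a shift and turn from the pose commanded when the call began, along the tool's axes at that moment; what a row does not reach only later rows make up. A row lasts 1/12 s, in which the tool goes at most 41.7 mm and 7.16 degrees, less where a joint would pass 70% of its speed; a pose out of reach is approached as far as the arm can. A call with a gripper value outside its range is refused whole. "fingers" is the opening, from -1 (shut) to 1 (fully open), set as the call begins (left out, the last holds). The fingers move at their own pace and stop on an object; "squeeze" is the grip in N (left out, the last holds). Time passes only in rows, so rows that repeat a pose let the fingers close. It gives the time, the measured TCP pose, the force and the opening at its end, in the units of the state.
- status.read_state(): the state, without advancing time (a new reading comes with each control period).
- eyes.get_image(name): name is "scene" or "top"; returns a dict with "image" (420x560x3 uint8, red, green, blue), "K" (3x3 intrinsics, pixels), "extrinsics" (4x4, takes a point from camera to world coordinates). Camera axes: x right, y down, z forward; pixel columns grow to the right and rows downward; lengths in m; the calibration is good to about 2 mm. A picture is of the moment at which its call begins. There is no depth.
- job.sign_off(): hands the job in, once; it reports no verdict.
The state is a dict: "t": time; "joint_pos": joint angles; "qd": joint speeds; "effort": joint torques, N m; "tcp_pos": TCP position; "tcp_rot": TCP orientation; "wrist_force": force on the tool from outside, world axes, zero at the start; "moment": the same for the moment, N m; "width": finger opening in m.
Only numpy, scipy, OpenCV 4.12 (cv2) and the standard library are available. Lean on these libraries where they do the work, as an engineer would, in place of code of your own. Each camera call takes 0.05 s, during which the arm holds its last target.

### The job

The jig with the round wooden stool hub has to be moved on to the next spoke hole: turn its black grip bar three clicks clockwise, seen from above, from where it stands now, and let it rest in that click. There are fifteen clicks to a full turn. Leave the other jig, with the square wooden block, as it is set.

Things in the scene. Friction and masses are not known exactly. Their poses are not given: they have to be found in the camera images.
- hub_jig_grip (a point): Black grip bar (50 x 16 mm, 98 to 142 mm above the bench) on the jig that holds the ROUND wooden hub (79 mm across, under the bar) over a grey 130 x 150 mm base with a drill-guide post 84 mm high. Bar and hub turn as one. Point: on the upright turning axis, 125 mm above the bench, 17 mm below the bar's top; x along the bar's length, y across it, z up, turning with it. Flange under the bar: top at 98 mm.
- hub_jig (a joint): Turn of the hub jig's bar in rad, 0 at the start, growing clockwise seen from above; free both ways to 2.3. Click stops every 24 degrees (0.419 rad): three clicks are 72 degrees (1.257 rad). Each stop is springy: about 0.1 N m to pass it, and the bar when let go falls into the nearest stop.
- block_jig_grip (a point): The other, like jig, not to be turned: it carries a SQUARE wooden block (58 x 58 mm, 34 mm high) in place of the hub, with the same base, grip bar and heights. The point lies as in the hub jig, inside its grip bar, 125 mm above the bench.
- block_jig (a joint): Turn of the block jig's grip bar, in radians, 0 at the start, growing clockwise seen from above; it clicks in the same way.

How it is judged:
By the outcome, as a careful person would: the job done as asked, in the order asked, and still so for the second after the job is handed in, with the robot touching nothing.
It also fails if it takes over 32 s, if anything falls off the work surface, if the arm or the gripper's body presses on something with over 40 N, if the wrist force passes 120 N, or if a joint passes its speed limit or range.

## Working session

There is one attempt and no reset: what is moved stays moved. The work goes in short steps, Python scripts to look and compute and a tool call to move; the robot and the scene stay as the last step left them, time stands still between calls to the robot, and variables do not carry over. Pictures are saved under pics/ and viewed, and the job is handed in when it is done.

Besides the shell and the picture viewer there is one more tool, called after "Emit:" as name(argument=value, ...) on one line, values as JSON. carry_out: Moves the arm, as the interface text tells. Its arguments: {"type":"object","properties":{"series":{"type":"array","items":{"type":"array","items":{"type":"number"}}},"fingers":{"type":"number"},"squeeze":{"type":"number"}},"required":["series"]}

```bash
mkdir -p pics
python3 - <<'E'
from station import status, eyes
import cv2,numpy as np
s=status.read_state();print({k:np.round(v,3).tolist() for k,v in s.items()})
for n in("scene","top"):
    d=eyes.get_image(n);cv2.imwrite(f"pics/{n}0.png",d["image"][:,:,::-1]);np.savez(f"{n}0.npz",**d)
    print(n,np.round(d["K"],1).tolist(),np.round(d["extrinsics"],3).tolist())
E
```

```text
{'t': 0.0, 'joint_pos': [-1.236, 0.384, 0.016, 1.371, -0.006, 1.388, -0.046], 'qd': [-0.002, 0.001, -0.0, -0.001, 0.0, 0.002, 0.001], 'effort': [0.001, -62.759, 0.844, -37.182, 0.016, 0.014, -0.0], 'tcp_pos': [0.242, 0.576, 0.23], 'tcp_rot': [0.198, 0.98, -0.001, -0.0], 'wrist_force': [0.411, 0.382, -0.245], 'moment': [-0.006, -0.017, 0.012], 'width': 0.085}
scene [[486.7, 0.0, 276.8], [0.0, 486.7, 210.9], [0.0, 0.0, 1.0]] [[0.837, 0.272, -0.475, 0.933], [0.547, -0.441, 0.712, -0.603], [-0.016, -0.856, -0.517, 0.586], [0.0, 0.0, 0.0, 1.0]]
top [[397.4, 0.0, 270.8], [0.0, 397.4, 213.9], [0.0, 0.0, 1.0]] [[-0.014, -0.997, 0.077, 0.491], [-1.0, 0.014, -0.005, -0.011], [0.004, -0.077, -0.997, 0.84], [0.0, 0.0, 0.0, 1.0]]
```

View pics/scene0.png

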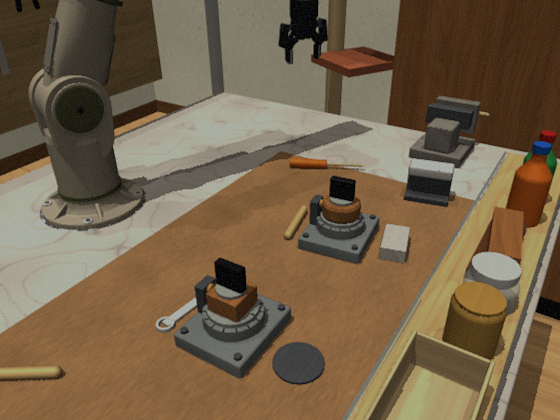

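View pics/top0.png

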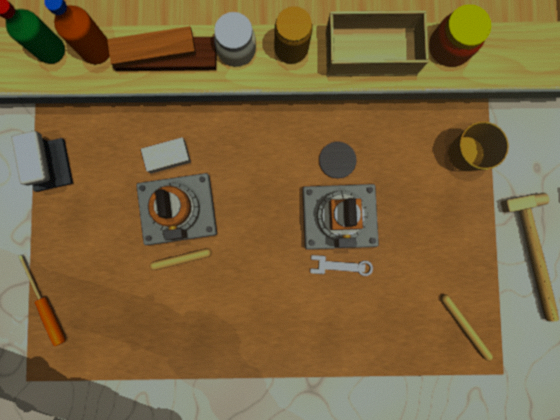

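The round-hub jig is the left one in the top view (bar at about 165,205 px) and the far one in the scene view (bar at about 342,190). The block jig is at about (348,212) in the top view. I'll measure the bar next.

```bash
cat > h.py <<'E'
import numpy as np,cv2
def ray(d,uv,z):
    K=d["K"];E=d["extrinsics"];r=E[:3,:3]@np.linalg.solve(K,[uv[0],uv[1],1.]);o=E[:3,3]
    return o+r*(z-o[2])/r[2]
def proj(d,p):
    E=d["extrinsics"];c=E[:3,:3].T@(np.asarray(p)-E[:3,3]);q=d["K"]@c;return q[:2]/q[2]
E
python3 - <<'E'
from h import *
a=np.load("top0.npz");b=np.load("scene0.npz")
t=a["image"][160:260,125:225];s=b["image"][165:265,290:390]
o=np.hstack([cv2.resize(x,(400,400),interpolation=cv2.INTER_NEAREST) for x in(t,s)])
cv2.imwrite("pics/z1.png",np.clip(o[:,:,::-1].astype(float)*1.6,0,255).astype(np.uint8))
g=a["image"].max(2)
m=(g<32).astype(np.uint8);n,l,st,c=cv2.connectedComponentsWithStats(m)
for i in range(1,n):
    x,y,w,h,A=st[i]
    if A>40 and 130<c[i][0]<220 and 160<c[i][1]<260: print(st[i],c[i])
print(g[188:226,150:190:1][::3])
E
```

```text
[156 190  15  28 215] [163.7627907 202.5255814]
[[104 100 102 103 102 100 100  88  72  73  69  76 100 119 124 126 126 125
  125 127 124 126 130 130 125 115 103  88  87  90  91  97 103 101  98  95
   96  88  75  85]
 [107 101 100  92  70  46  30  25  27  28  30  28  29  24  21  36  54  78
  100 118 123 130 135 140 139 140 136 136 139 129 110  92  82  84  93 103
   97  82  90  97]
 [101  86 102 124 105  61  33  24  31  32  29  31  32  27  28  26  20  18
   31  73 120 141 140 132 125 117 127 138 138 138 139 139 130 109  87  72
   72  96 110  96]
 [ 94 126 137 151 138  95  42  26  28  30  32  32  38  30  27  27  24  20
   21  52 109 131 144 143 142 146 138 113 113 122 124 123 124 124 114  96
   78  61  72 105]
 [114 126 126 122 110  87  48  27  28  35  33  35  36  29  30  26  24  25
   22  36  94 127 144 145 143 141 148 144 129 110 120 125 132 133 134 122
  102  78  56  55]
 [129 125 123 124 130 112  68  36  29  29  30  34  35  35  33  27  28  24
   26  27  61 112 140 143 143 139 143 147 142 124 107 111 123 124 122 124
  105  89  76  60]
 [117 118 112 115 133 141 102  51  26  30  31  37 
[... 419 characters left out ...]
 142 139 121
  100  88  63  49]
 [ 85 108 126 127 127 127 125 109  69  33  29  30  33  35  35  37  29  22
   26  25  19  48 109 137 128 107 105 118 136 141 142 141 142 130 102  86
   76  56  54  97]
 [ 98  88  86 102 123 126 129 128 131 129 122 112 102  90  77  61  52  61
   67  71  81  88 100 108 128 136 138 137 136 133 129 115 104  86  74  53
   60  87 113 103]
 [102  97  92  75  68  76  97 117 124 129 129 133 133 135 133 135 124 117
  115 115 117 119 117 122 129 134 134 120 110  99  85  73  59  53  69  96
  106  95  87 100]
 [100  98  98  92  93 102 103  94  87  83  89  93  99 107 104 109 110 112
  106 107 107 105  98  89  83  85  73  65  63  67  71  84 101 102  91  82
   89  97  83  80]]
```

View pics/z1.png

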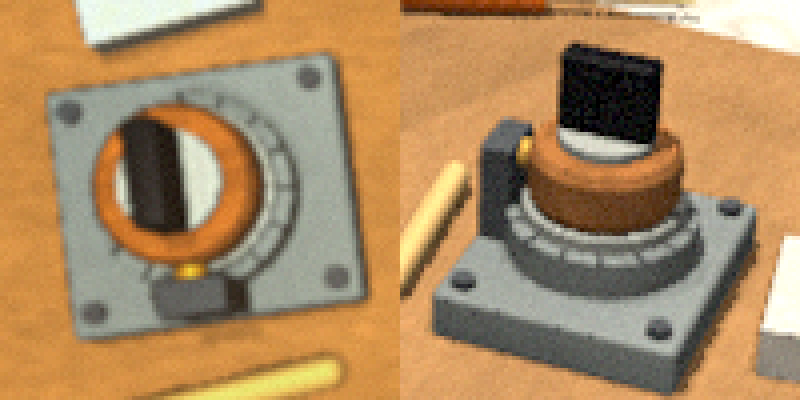

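Run:
```python
from h import *
a=np.load("top0.npz");b=np.load("scene0.npz")
t=a["image"][184:224,145:185];s=b["image"][170:210,322:362]
o=np.hstack([cv2.resize(x,(400,400),interpolation=cv2.INTER_NEAREST) for x in(t,s)])
cv2.imwrite("pics/z2.png",np.clip(o[:,:,::-1].astype(float)*4-40,0,255).astype(np.uint8))
```

```text
(no output)
```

View pics/z2.png

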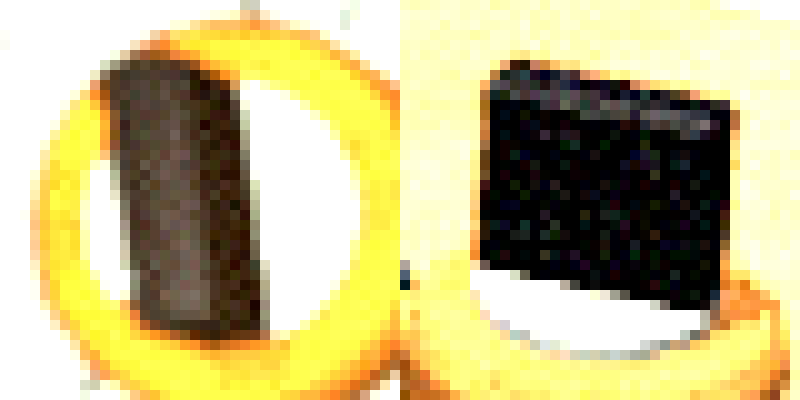

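Run:
```python
from h import *
a=np.load("top0.npz");b=np.load("scene0.npz")
T=[(103,75),(137,322),(190,62),(212,328)]
S=[(505,62),(735,103),(487,95),(725,130)]
f=lambda d,p,o:ray(d,(p[0]/10-.5+o[0],p[1]/10-.5+o[1]),.142)
t=np.array([f(a,p,(145,184)) for p in T]);s=np.array([f(b,(p[0]-400,p[1]),(322,170)) for p in S])
for q in(t,s):
  print(q[:,:2].round(4).tolist(),q.mean(0).round(4))
  for i,j in((0,1),(2,3)):
    d=q[j]-q[i];print(np.hypot(*d[:2]).round(4),np.degrees(np.arctan2(d[1],d[0])).round(1))
  
# bottom of bar+flange: base box corners for angle & centre of flange ellipse top z=.098
for d,n in((a,'top'),(b,'scene')):
  im=d["image"].astype(int);g=(im.min(2)>105)&(im.max(2)-im.min(2)<30)
# white flange edge extremes in top view: from zoom (85..362 x), z .098
for p in [(85,215),(362,215),(250,80)]: print(f(a,p,(145,184)))
c1=ray(a,(145+22.3-.5,184+21.0-.5),.098);print(c1)
# outline of wood hub in top
hsv=cv2.cvtColor(a["image"],cv2.COLOR_RGB2HSV)[160:260,125:225]
print(hsv[40:60:4,25:60:5].tolist())
```

```text
[[0.588, 0.19], [0.5442, 0.1837], [0.5902, 0.1747], [0.543, 0.1705]] [0.5663 0.1797 0.142 ]
0.0443 -171.8
0.0474 -174.9
[[0.5446, 0.1798], [0.5912, 0.1875], [0.5482, 0.1652], [0.5944, 0.1762]] [0.5696 0.1772 0.142 ]
0.0473 9.4
0.0475 13.3
[0.56323255 0.19296068 0.142     ]
[0.56257399 0.14420376 0.142     ]
[0.58680941 0.16405896 0.142     ]
[0.5683996  0.18000598 0.098     ]
[[[14, 201, 114], [20, 62, 87], [12, 77, 33], [18, 98, 26], [33, 27, 94], [30, 24, 141], [13, 170, 120]], [[14, 200, 129], [35, 26, 126], [20, 70, 33], [15, 91, 28], [30, 41, 56], [39, 25, 143], [16, 71, 104]], [[13, 204, 121], [39, 24, 141], [15, 68, 30], [23, 79, 29], [20, 59, 39], [37, 31, 141], [14, 135, 104]], [[14, 208, 114], [15, 114, 130], [15, 93, 33], [13, 62, 37], [15, 133, 23], [41, 28, 148], [13, 204, 136]], [[16, 67, 80], [14, 202, 130], [12, 131, 39], [11, 85, 24], [11, 89, 23], [13, 134, 112], [15, 197, 144]]]
```

```bash
cat >> h.py <<'E'
from scipy.spatial.transform import Rotation as R
def delta(s,target,jaw_deg):
    r=R.from_quat(s["tcp_rot"]).as_matrix()
    d=r.T@(np.array(target)-s["tcp_pos"])*1000
    z=np.array([np.cos(np.radians(jaw_deg)),np.sin(np.radians(jaw_deg)),0])
    Y=z;Z=np.array([0,0,-1.]);X=np.cross(Y,Z)
    rv=R.from_matrix(r.T@np.c_[X,Y,Z]).as_rotvec()
    return d.round(1),rv.round(3)
E
python3 - <<'E'
from h import *
from station import status
print(delta(status.read_state(),[.568,.179,.2],99))
E
```

```text
(array([-454.3, -239.4,   30.8]), array([-0.002, -0.   , -0.555]))
```

Emit:
carry_out(series=[[-14, -7, 0, 0, 0, -0.02], [-42, -22, 2, 0, 0, -0.06], [-74, -39, 4, 0, 0, -0.1], [-106, -56, 6, 0, 0, -0.14], [-138, -73, 8, 0, 0, -0.18], [-170, -90, 10, 0, 0, -0.22], [-202, -107, 12, 0, 0, -0.26], [-234, -124, 14, 0, 0, -0.3], [-266, -141, 16, 0, 0, -0.34], [-298, -158, 18, 0, 0, -0.38], [-325, -172, 20, 0, 0, -0.41], [-340, -180, 20, 0, 0, -0.42]], fingers=1)

```text
t: 1.1
tcp_pos: [0.4881, 0.2739, 0.2105]
tcp_rot: [-0.009, 1.0, -0.001, -0.0]
wrist_force: [0.1, 0.0, 0.3]
width: 0.0854
```

Run:
```python
from h import *
from station import status,eyes
d=eyes.get_image("scene");cv2.imwrite("pics/s1.png",d["image"][:,:,::-1])
print(delta(status.read_state(),[.568,.179,.17],99))
```

```text
(array([-76.8, -93.7,  41.1]), array([-0.003,  0.001, -0.142]))
```

View pics/s1.png

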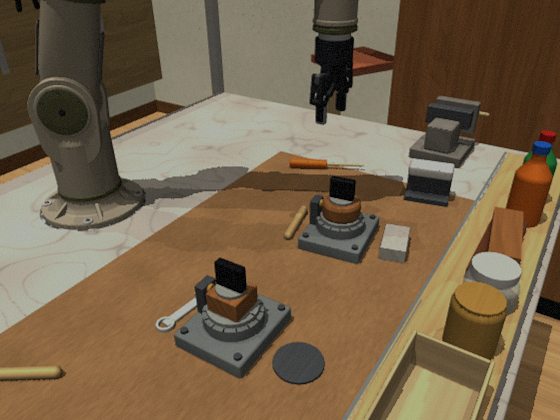

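The gripper is at about (330,110) px, coming in above and behind the hub jig, with its path clear.

Emit:
carry_out(series=[[-8, -10, 3, 0, 0, -0.02], [-23, -28, 10, 0, 0, -0.05], [-39, -47, 19, 0, 0, -0.08], [-54, -66, 28, 0, 0, -0.11], [-68, -83, 36, 0, 0, -0.13], [-75, -92, 40, 0, 0, -0.142], [-77, -94, 41, 0, 0, -0.142], [-77, -94, 41, 0, 0, -0.142], [-77, -94, 41, 0, 0, -0.142]])

```text
t: 1.9
tcp_pos: [0.5643, 0.1876, 0.1703]
tcp_rot: [-0.082, 0.997, 0.0, -0.0]
wrist_force: [-0.2, 0.1, -0.1]
width: 0.0853
```

Run:
```python
from h import *
from station import status,eyes
d=eyes.get_image("scene");e=eyes.get_image("top")
o=np.hstack([cv2.resize(d["image"][120:260,270:410],(400,400)),cv2.resize(e["image"][150:250,120:220],(400,400))])
cv2.imwrite("pics/s2.png",np.clip(o[:,:,::-1]*1.8,0,255))
s=status.read_state();print(s["tcp_pos"],proj(d,[.568,.179,.125]),delta(s,[.568,.179,.106],99))
```

```text
[0.56423599 0.18806417 0.17066205] [341.94105583 186.26136112] (array([-2.2, -9.6, 64.7]), array([0.001, 0.   , 0.009]))[ WARN:0@5.628] global loadsave.cpp:1063 imwrite_ Unsupported depth image for selected encoder is fallbacked to CV_8U.
```

View pics/s2.png

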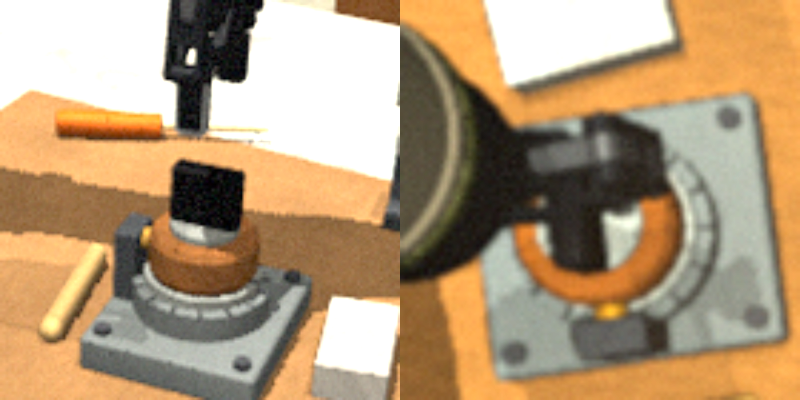

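Emit:
carry_out(series=[[-1, -5, 0, 0, 0, 0], [-2, -9, 4, 0, 0, 0], [-2, -9.5, 12, 0, 0, 0], [-2, -9.5, 18, 0, 0, 0], [-2, -9.5, 20, 0, 0, 0], [-2, -9.5, 20, 0, 0, 0]])

```text
t: 2.5
tcp_pos: [0.5676, 0.1772, 0.1489]
tcp_rot: [-0.082, 0.997, -0.0, -0.001]
wrist_force: [-0.3, -0.3, 1.0]
width: 0.0849
```

Run:
```python
from h import *
from station import status,eyes
d=eyes.get_image("scene");e=eyes.get_image("top")
o=np.hstack([cv2.resize(d["image"][120:260,270:410],(400,400)),cv2.resize(e["image"][150:250,120:220],(400,400))])
cv2.imwrite("pics/s3.png",np.clip(o[:,:,::-1]*1.8,0,255).astype(np.uint8))
s=status.read_state();print(s["tcp_pos"],s["wrist_force"],delta(s,[.568,.179,.106],99))
```

```text
[0.56823562 0.17739776 0.15005637] [ 1.17980458 -0.14752654  0.91792818] (array([-0.1,  1.6, 44.1]), array([-0.   , -0.001,  0.007]))
```

View pics/s3.png

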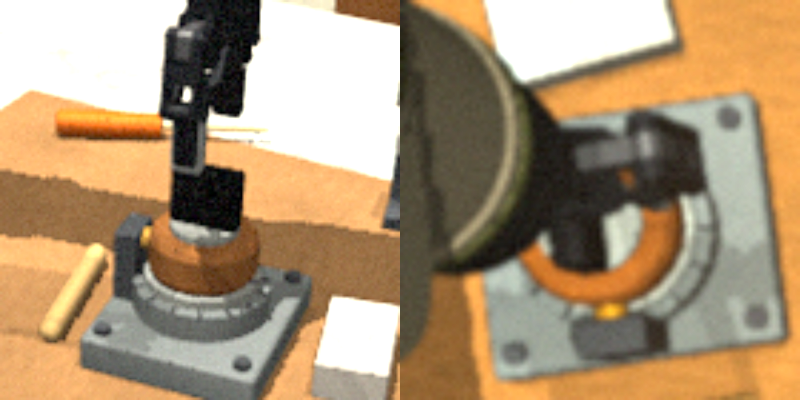

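Near finger tip at about (190,165) in the zoomed view, in front of the bar with room to spare. Descending.

Emit:
carry_out(series=[[0, 1, 6, 0, 0, 0], [0, 1.5, 16, 0, 0, 0], [0, 1.5, 26, 0, 0, 0], [0, 1.5, 35, 0, 0, 0], [0, 1.5, 41, 0, 0, 0], [0, 1.5, 43, 0, 0, 0], [0, 1.5, 43, 0, 0, 0], [0, 1.5, 43, 0, 0, 0]])

```text
t: 3.27
tcp_pos: [0.5683, 0.1787, 0.1073]
tcp_rot: [-0.082, 0.997, -0.0, -0.0]
wrist_force: [0.8, 0.2, 0.1]
width: 0.0852
```

Emit:
carry_out(series=[[0, 0, 0, 0, 0, 0], [0, 0, 0, 0, 0, 0], [0, 0, 0, 0, 0, 0], [0, 0, 0, 0, 0, 0], [0, 0, 0, 0, 0, 0], [0, 0, 0, 0, 0, 0], [0, 0, 0, 0, 0, 0], [0, 0, 0, 0, 0, 0], [0, 0, 0, 0, 0, 0], [0, 0, 0, 0, 0, 0]], fingers=-1, squeeze=40)

```text
t: 4.1
tcp_pos: [0.5681, 0.1796, 0.1076]
tcp_rot: [-0.082, 0.997, 0.0, 0.0]
wrist_force: [-1.9, 3.6, 3.4]
width: 0.0156
```

Run:
```python
from h import *
from station import status,eyes
d=eyes.get_image("scene");e=eyes.get_image("top")
o=np.hstack([cv2.resize(d["image"][120:260,270:410],(400,400)),cv2.resize(e["image"][150:250,120:220],(400,400))])
cv2.imwrite("pics/s4.png",np.clip(o[:,:,::-1]*1.8,0,255).astype(np.uint8))
s=status.read_state();print(s["tcp_pos"],s["wrist_force"],s["moment"],s["width"],delta(s,[.568,.179,.106],99),s["joint_pos"])
```

```text
[0.56813544 0.17960165 0.10759672] [-1.62748454  5.45914346  3.81194297] [ 0.95983285  0.42232496 -0.1023773 ] 0.015496370501035481 (array([ 0.2, -0.6,  1.6]), array([0.001, 0.   , 0.008])) [-0.51881038  0.41056065  0.20653118  1.62709987 -0.09229833  1.11285794
  1.44770396]
```

View pics/s4.png

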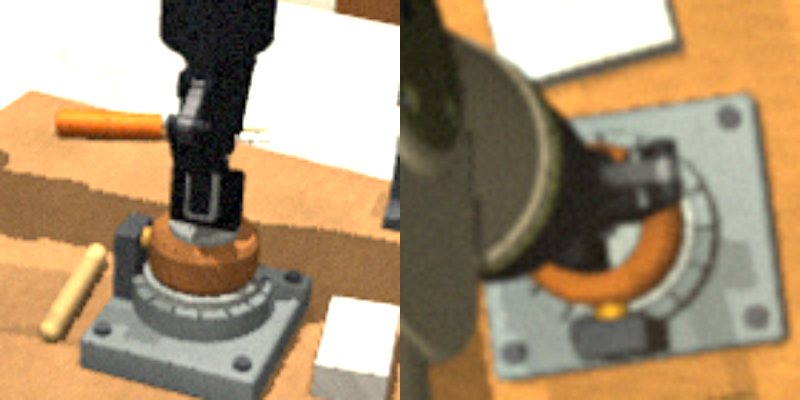

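Gripped at 15.5 mm. Turning clockwise (positive about tool z), in two stages with a force check.

Emit:
carry_out(series=[[0, 0, 0, 0, 0, 0.03], [0, 0, 0, 0, 0, 0.08], [0, 0, 0, 0, 0, 0.15], [0, 0, 0, 0, 0, 0.22], [0, 0, 0, 0, 0, 0.29], [0, 0, 0, 0, 0, 0.36], [0, 0, 0, 0, 0, 0.43], [0, 0, 0, 0, 0, 0.5], [0, 0, 0, 0, 0, 0.56], [0, 0, 0, 0, 0, 0.6], [0, 0, 0, 0, 0, 0.62], [0, 0, 0, 0, 0, 0.62]])

```text
t: 5.2
tcp_pos: [0.5682, 0.1797, 0.1076]
tcp_rot: [0.226, 0.974, 0.0, 0.0]
wrist_force: [-2.0, 3.7, 3.9]
width: 0.0159
```

Run:
```python
from h import *
from station import status
s=status.read_state();print(s["tcp_pos"],s["wrist_force"],s["moment"],s["width"],delta(s,[.568,.179,.106],99))
```

```text
[0.5681795  0.17966535 0.10761015] [-2.03845241  3.68882622  3.90675018] [0.92433596 0.32417624 0.04597017] 0.015855127398151377 (array([-0.1, -0.7,  1.6]), array([ 0.001,  0.   , -0.613]))
```

Emit:
carry_out(series=[[0, 0, 0, 0, 0, 0.03], [0, 0, 0, 0, 0, 0.08], [0, 0, 0, 0, 0, 0.15], [0, 0, 0, 0, 0, 0.22], [0, 0, 0, 0, 0, 0.29], [0, 0, 0, 0, 0, 0.36], [0, 0, 0, 0, 0, 0.43], [0, 0, 0, 0, 0, 0.5], [0, 0, 0, 0, 0, 0.57], [0, 0, 0, 0, 0, 0.63], [0, 0, 0, 0, 0, 0.66], [0, 0, 0, 0, 0, 0.66]])

```text
t: 6.2
tcp_pos: [0.5682, 0.1797, 0.1076]
tcp_rot: [0.53, 0.848, 0.001, -0.0]
wrist_force: [-0.7, 5.8, 4.1]
width: 0.0156
```

Emit:
carry_out(series=[[0, 0, 0, 0, 0, 0], [0, 0, 0, 0, 0, 0], [0, 0, 0, 0, 0, 0]])

```text
t: 6.45
tcp_pos: [0.5682, 0.1798, 0.1076]
tcp_rot: [0.529, 0.849, 0.001, -0.0]
wrist_force: [-1.9, 5.6, 3.8]
width: 0.0153
```

Run:
```python
from h import *
from station import status,eyes
d=eyes.get_image("scene");e=eyes.get_image("top")
o=np.hstack([cv2.resize(d["image"][120:260,270:410],(400,400)),cv2.resize(e["image"][150:250,120:220],(400,400))])
cv2.imwrite("pics/s5.png",np.clip(o[:,:,::-1]*1.8,0,255).astype(np.uint8))
s=status.read_state();print(s["tcp_pos"],s["wrist_force"],s["moment"],s["width"],delta(s,[.568,.179,.106],99),s["joint_pos"])
```

```text
[0.56823818 0.17977731 0.10760984] [-0.94669703  6.30283287  4.13533022] [ 1.01814925  0.2563962  -0.00241837] 0.01522956995646202 (array([-0.6, -0.6,  1.6]), array([ 1.000e-03, -0.000e+00, -1.272e+00])) [-0.70089566  0.43210668  0.44660804  1.63567099 -0.20355014  1.11921657
  0.25496144]
```

View pics/s5.png

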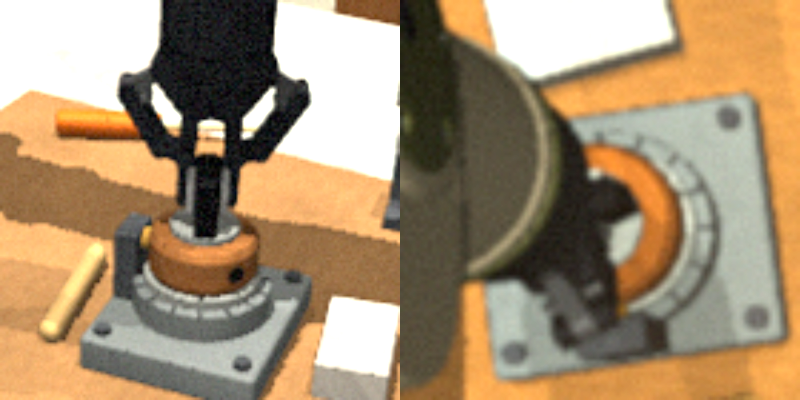

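The bar has turned with the hub (a spoke hole now shows at about (237,273)). The z-moment is about 0, so it is sitting in a stop. Releasing.

Emit:
carry_out(series=[[0, 0, 0, 0, 0, 0], [0, 0, 0, 0, 0, 0], [0, 0, 0, 0, 0, 0], [0, 0, 0, 0, 0, 0], [0, 0, 0, 0, 0, 0], [0, 0, 0, 0, 0, 0], [0, 0, 0, 0, 0, 0], [0, 0, 0, 0, 0, 0], [0, 0, 0, 0, 0, 0]], fingers=1)

```text
t: 7.3
tcp_pos: [0.5681, 0.1787, 0.1073]
tcp_rot: [0.529, 0.848, -0.0, -0.0]
wrist_force: [-0.9, 0.1, 0.1]
width: 0.0855
```

Emit:
carry_out(series=[[0, 0, -4, 0, 0, 0], [0, 0, -14, 0, 0, 0], [0, 0, -28, 0, 0, 0], [0, 0, -45, 0, 0, 0], [0, 0, -65, 0, 0, 0], [0, 0, -85, 0, 0, 0], [0, 0, -103, 0, 0, 0], [0, 0, -115, 0, 0, 0], [0, 0, -120, 0, 0, 0], [0, 0, -120, 0, 0, 0]])

```text
t: 8.13
tcp_pos: [0.5688, 0.1789, 0.2288]
tcp_rot: [0.529, 0.848, 0.001, 0.001]
wrist_force: [-1.0, -0.2, -0.8]
width: 0.0854
```

Run:
```python
from h import *
from station import status,eyes
s=status.read_state();print(s["tcp_pos"],s["wrist_force"],s["width"],delta(s,[.4,.35,.24],s and 60))
```

```text
[0.56876456 0.17885771 0.2288007 ] [-1.01396854 -0.16865049 -0.83264771] 0.08536796333157663 (array([227.9, -76.4, -11.4]), array([ 0.002,  0.001, -0.592]))
```

Moving aside for a clear view.

Emit:
carry_out(series=[[8, -3, 0, 0, 0, 0], [28, -10, -2, 0, 0, -0.05], [54, -19, -4, 0, 0, -0.1], [80, -28, -6, 0, 0, -0.15], [106, -37, -8, 0, 0, -0.2], [132, -46, -10, 0, 0, -0.25], [158, -55, -10, 0, 0, -0.3], [184, -64, -10, 0, 0, -0.35], [206, -70, -10, 0, 0, -0.4], [220, -74, -10, 0, 0, -0.42], [225, -76, -10, 0, 0, -0.42], [225, -76, -10, 0, 0, -0.42]])

```text
t: 9.13
tcp_pos: [0.3998, 0.3481, 0.2365]
tcp_rot: [0.34, 0.94, -0.001, -0.0]
wrist_force: [0.1, -0.7, 0.3]
width: 0.0853
```

Run:
```python
from h import *
from station import status,eyes
for n in("scene","top"):
    d=eyes.get_image(n);np.savez(f"{n}1.npz",**d)
a=np.load("top1.npz");b=np.load("scene1.npz")
t=a["image"][160:260,125:225];s=b["image"][165:265,290:390]
o=np.hstack([cv2.resize(x,(400,400),interpolation=cv2.INTER_NEAREST) for x in(t,s)])
cv2.imwrite("pics/z6.png",np.clip(o[:,:,::-1].astype(float)*1.8,0,255).astype(np.uint8))
# block jig change
for n,(r,c) in (("top",(slice(180,255),slice(298,384))),("scene",(slice(250,370),slice(170,300)))):
    x=np.load(n+"0.npz")["image"][r,c].astype(int);y=np.load(n+"1.npz")["image"][r,c].astype(int);print(n,np.abs(x-y).mean())
```

```text
top 2.0718346253229973
scene 2.891730769230769
```

View pics/z6.png

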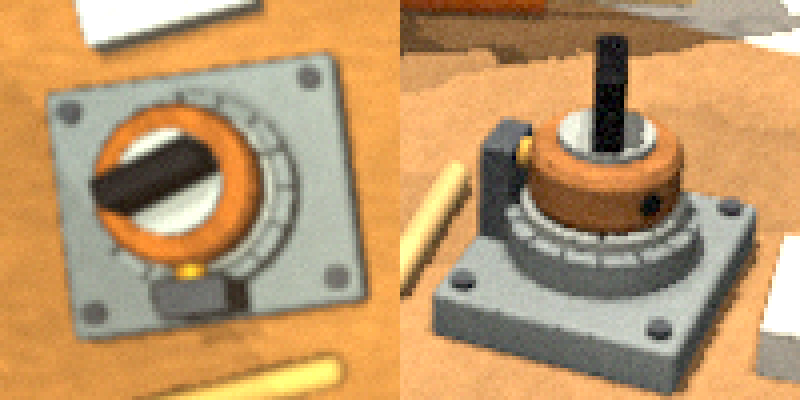

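Run:
```python
from h import *
for k in "01":
    d=np.load(f"top{k}.npz");g=d["image"].max(2)
    m=((g<50)).astype(np.uint8);m[:185]=0;m[222:]=0;m[:,:145]=0;m[:,182:]=0
    n,l,st,c=cv2.connectedComponentsWithStats(m);i=1+st[1:,4].argmax()
    ys,xs=np.where(l==i);p=np.array([ray(d,(x,y),.12)[:2] for x,y in zip(xs,ys)],np.float32)
    w,v=np.linalg.eigh(np.cov(p.T));print(k,len(p),p.mean(0),np.degrees(np.arctan2(v[1,1],v[0,1]))%180)
d=np.load("top1.npz")
x=d["image"][184:224,143:183];y=np.load("scene1.npz")["image"][170:210,322:362]
cv2.imwrite("pics/z7.png",np.clip(np.hstack([cv2.resize(q,(400,400),interpolation=cv2.INTER_NEAREST) for q in(x,y)])[:,:,::-1]*4.-40,0,255).astype(np.uint8))
x=np.hstack([np.load(f"top{k}.npz")["image"][175:260,298:388] for k in "01"]);cv2.imwrite("pics/z8.png",np.clip(cv2.resize(x,None,fx=4,fy=4)[:,:,::-1]*1.6,0,255).astype(np.uint8))
```

```text
0 355 [0.56803197 0.1810848 ] 12.469586226420233
1 334 [0.5676787  0.18131492] 112.23308125625667
```

View pics/z7.png

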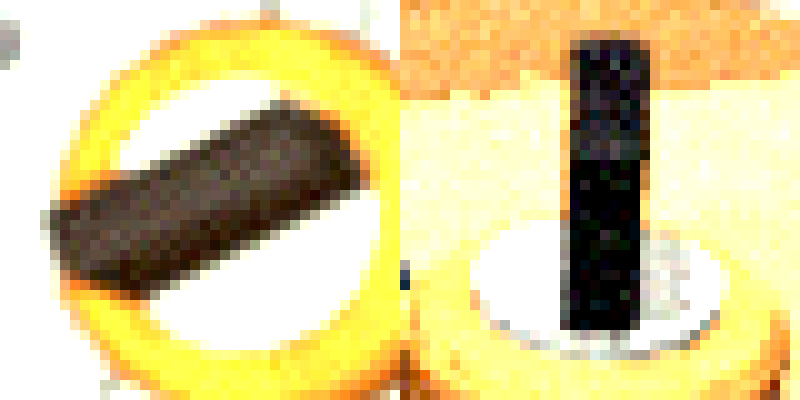

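View pics/z8.png

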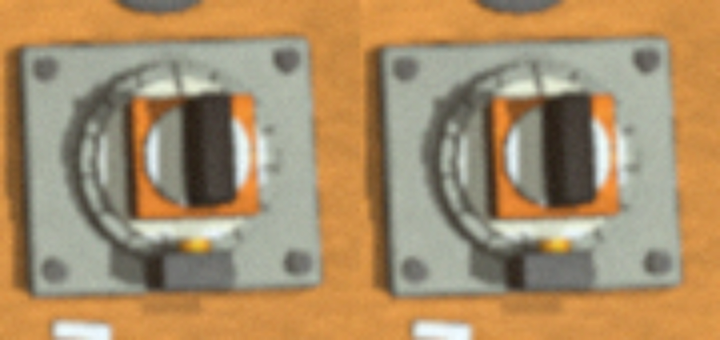

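The bar's lower edge in the top view turned from 83.6° to 153.3°. That is 70° clockwise, against 72° for three clicks. The block jig looks the same before and after (bar at about (207,150) px in each panel).

Run:
```python
from station import status,job
s=status.read_state();print(s["t"],s["wrist_force"]);print(job.sign_off())
```

```text
9.2333 [ 0.66058558 -0.78034982 -0.72995146]
the job is handed in; nothing more can be done
None
```

I gripped the hub jig's bar, turned it about 73° (1.28 rad) clockwise, released it into the third click and moved the arm clear. I handed the job in at 9.2 s.

- **Before release:** the twisting moment was about zero, so the bar was already sitting in a stop. Wrist force readings were all under 10 N.
- **Bar angle after release:** the bar's lower edge in the top view had turned about 70°, against 72° for three clicks.
- **A check that disagreed:** a cruder measurement of the whole dark bar area gave about 80°. That figure is skewed by the visible side face. It is still nearer three clicks (72°) than four (96°), and the gripper angle supports three.
- **Block jig:** it looked the same in the before and after top views.

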